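Take off the grinder's left-handed burr nut

TASK

The coffee grinder is open for cleaning: unscrew the brass burr nut on its top, which has a left-hand thread and so comes loose clockwise (seen from above), until you feel it come up against the stop at the end of its thread; force it neither against the stop nor off the thread. There lift it straight off, and set it down gently, hexagon up, flat on the broad part of the wooden board. Leave the other things where they are.

Things in the scene. Friction and masses are not known exactly. Their poses are not given: they have to be found in the camera images.
- nut_grip (a point): centre of the hexagon of the loose brass burr nut, on its axis. The hexagon (36 mm across flats, 32 mm tall) stands on a round hollow cap (60 mm wide, 33 mm tall, open below). This point is 16 mm under the hexagon's top, 16 mm above the cap's flat top, 49 mm above the cap's lower rim. z: the axis, up; flats face +y, -y and every 60 degrees from there
- nut: the same nut (0.14 kg), origin at the centre of the cap's lower rim, same axes. Left-hand thread, lead 24 mm a turn: clockwise from above it rises 3.8 mm per rad. How far it is screwed on differs: after 1.5 to 3.4 rad clockwise it meets an end stop, to be felt. At the stop and up to 0.15 rad before it the nut lifts straight off; elsewhere the thread holds it down. Counter-clockwise it ends at another stop
- grinder: grey coffee grinder base, heavy, fixed, round, 116 mm wide, black chute 72 mm from the axis on its -x side. Origin at the centre of its underside, z up; top deck 85 mm up; under the nut a sprung steel carrier pushes the nut up with 2 to 5 N, so that it stays put between grasps and turns with a slight drag (under 0.1 N m)
- spindle_top (a point): top of the grinder's upright spindle, inside the nut, on the grinder's axis, 115 mm up; 30 mm thick, 46 mm over the threads; about 2 mm of sideways play in the nut. The shaft is springy in twist: turning on past a stop meets a moment that grows by 2 N m per rad; 0.1 to 0.2 N m is plainly felt, over 0.4 is forcing. Free, the nut must rise 30 mm to clear the spindle
- board_mid (a point): centre of the upper face of the broad part of the wooden paddle board, which lies fixed and flat on the range, 18 mm thick. The broad part is 214 mm square, its sides along this point's x and y; a handle 60 mm wide and 128 mm long goes on towards -y
- board: the whole board, origin under the middle of its overall length; board_mid is 64 mm from it along +y and 18 mm up
- tea_tin: dark tea tin, 73 mm in diameter, 121 mm tall, standing; origin at the centre of its underside; not to be disturbed
- espresso_a: small cream espresso cup with a handle, 64x91x50 mm; origin at the centre of its underside; not to be disturbed
- milk_jug: small grey milk jug with a handle, 70x96x89 mm; origin at the centre of its underside; not to be disturbed
Things that resemble listed ones, but are neither listed nor needed, are in the scene too. Of the things like the nut, leave any that is purple; of the rest the smaller one is meant.

How it is judged (in metres and radians):
On the way:
1. the nut, unscrewed, is lifted straight up off the spindle (z of nut in the frame of grinder above 0.106 m and horizontal distance between nut and grinder below 0.012 m and angle between nut's own z axis and vertical below 0.3 rad), for 0.05 s.
At the end, for the whole second after the job is handed in: the nut stands at rest on the broad part of the board (its axis at least 7 mm inside the edges), cap flat on the wood, hexagon up (within about 6 degrees), released (x of nut in the frame of board_mid between -0.1 and 0.1 m and y of nut in the frame of board_mid between -0.1 and 0.1 m and z of nut in the frame of board_mid between -0.006 and 0.005 m and contact force between nut and board above 0.3 N and angle between nut's own z axis and vertical below 0.1 rad and linear speed of nut below 0.02 m/s); the robot touches nothing.
It fails at once if the nut is forced: more than 35 N in all between the nut and the grinder (pulled while still on the thread, turned on hard against either stop, or jammed) (contact force between nut and grinder above 35 N).
It fails at once if the nut is dropped (falls or flies unheld, faster than 0.6 m/s) (linear speed of nut above 0.6 m/s and contact force between nut and the fingers below 0.1 N).
It fails at once if a bystander is moved by more than 25 mm or tipped (distance of any of tea_tin, espresso_a, milk_jug from where it was at the start of the episode above 0.025 m or angle between any of tea_tin, espresso_a, milk_jug's own z axis and vertical above 0.3 rad).
It also fails if it takes over 67 s, if anything falls off the work surface, if the arm or the gripper's body presses on something with over 40 N, if the wrist force passes 120 N, or if a joint passes its speed limit or range.

ROBOT

A 6-joint arm with a two-finger parallel gripper is mounted at the origin on a cart in front of the work surface, level with it; the furniture and walls round the work are solid. World frame = base frame: x ahead of the robot, y to its left, z up, the work surface at z = 0. Lengths are in mm, angles in degrees, forces in N, time in s.
With the tool pointing down it reaches from about 325 to 1000 mm from the base axis. Payload 5.1 kg.
Tool frame: the origin (TCP) lies at the very end of the fingers, on their centre line; the grasp point (between the pads) lies r.grip_point_offset behind it (r.grip_point_offset is the distance from the TCP to the grasp point, in mm); z points along the fingers, y is the direction in which the jaws open and shut (so a half turn about z gives the same grasp; the last joint's range is limited). The gripper opens to 85 mm and grips with 20 to 120 N. Pads are 22 mm wide; open, the fingers measure 114 mm over their backs; the gripper's body (76 mm by 85 mm) begins 54 mm behind the grasp point. The pads swing forward as they close: fully open they stand 13 mm farther back than shut.
Start: joints at [-81.967, 7.093, 94.555, -0, 78.352, -4.733], TCP at [143.593, -633.929, 231.322] pointing down, gripper open.
Joint ranges: [-149.61, 149.61], [-58.7, 133.49], [1.44, 155.28], [-77.14, 257.14], [18.33, 153.61], [-166.67, 166.67]. Speed limits (degrees/s): [147.25, 147.25, 180, 180, 180, 180].

INTERFACE

Orientations are given as a 3x3 rotation matrix whose columns are the frame's x, y, z axes.
In Python, from bench import r, inverse_kinematics, grab_frame, get_calibration, sensors gives the robot as it stands. The module is installed in compiled form; this text tells all that it offers. Calls block until the motion is done:
- r.goto(position, orientation): joint-space move of the TCP to a pose.
- r.move_straight(position, feed=150, rotation=None, guard=None): straight line of the TCP; rotation=None keeps the orientation; feed is the mean speed in mm/s. With guard (N) it stops when the force on the tool has changed by that much, and returns True; else False.
- r.goto_joints(angles): joint-space move.
- r.open_gripper() and r.close_gripper(): open the fingers fully, or close them until they stop; the grip force is fixed at half the most.
- r.pause(seconds).
- inverse_kinematics(position, orientation): joint angles nearest the present ones, or None.
- grab_frame(name): name is "side" or "top"; returns the picture (384x512x3 uint8, red, green, blue); there is no depth.
- get_calibration(name): a dict with "intrinsics" (3x3 intrinsics, pixels), "R" (3x3) and "t" (3): a world point X has camera coordinates R X + t. Camera axes: x right, y down, z forward; pixel columns grow to the right and rows downward; lengths in mm; the calibration is good to about 2 mm. A picture is of the moment at which its call begins. get_calibration takes no time and is no camera call.
A pose or a line that the arm cannot do raises r.PlanningError and nothing moves.
- r.sign_off(): hands the job in, once; it reports no verdict.
Readings, each from a call of its own:
- sensors.current_time_s(): time.
- sensors.current_joint_positions(): joint angles.
- sensors.current_qvel(): joint speeds.
- sensors.current_joint_torque(): joint torques, N m.
- sensors.current_eef_pos(): TCP position.
- sensors.current_tcp_rot(): TCP orientation.
- sensors.current_contact_force(): force on the tool from outside, world axes, zero at the start.
- sensors.current_wrist_torque(): the same for the moment, N m.
- sensors.current_grip_width(): finger opening in mm.
Only numpy, scipy, OpenCV 4.12 (cv2) and the standard library are available. Lean on these libraries where they do the work, as an engineer would, in place of code of your own. Each camera call takes 0.05 s, during which the arm holds its last target.

## Working session

There is one attempt and no reset: what is moved stays moved. The work goes in short steps, each a Python script; the robot and the scene stay as the last script left them, time stands still between calls to the robot, and variables do not carry over. Pictures are saved under pics/ and viewed, and the job is handed in when it is done.

```bash
mkdir -p pics
python3 - <<'E'
from bench import r, grab_frame, get_calibration, sensors
import cv2, numpy as np
for n in ("side","top"):
    f=grab_frame(n); cv2.imwrite(f"pics/{n}0.png",cv2.resize(f[:,:,::-1],(768,576),interpolation=cv2.INTER_CUBIC)); cv2.imwrite(f"pics/{n}_raw0.png",f[:,:,::-1])
    c=get_calibration(n); print(n,np.round(c["intrinsics"],1).tolist(),np.round(c["R"],4).tolist(),np.round(c["t"],1).tolist(), -np.array(c["R"]).T@np.array(c["t"]))
print(r.grip_point_offset,sensors.current_time_s(),sensors.current_grip_width(),sensors.current_tcp_rot())
E
```

```text
side [[390.4, 0.0, 261.9], [0.0, 390.4, 190.0], [0.0, 0.0, 1.0]] [[-0.9108, -0.4128, 0.007], [-0.1827, 0.3877, -0.9035], [0.3702, -0.8242, -0.4286]] [551.9, 220.4, 999.6] [172.85577147 966.23215224 623.64030691]
top [[375.4, 0.0, 255.9], [0.0, 375.4, 196.2], [0.0, 0.0, 1.0]] [[0.4453, -0.8954, 0.0057], [-0.8336, -0.4169, -0.3623], [0.3267, 0.1566, -0.9321]] [-299.0, 524.3, 974.2] [ 251.91063042 -201.70324303 1099.64892322]
18.700000000000003 0.1 85.26178635118826 [[ 9.75289191e-01  2.20931927e-01 -2.77628695e-04]
 [ 2.20932049e-01 -9.75287327e-01  1.91324661e-03]
 [ 1.51929513e-04 -1.92730582e-03 -9.99998131e-01]]
```

View pics/side0.png

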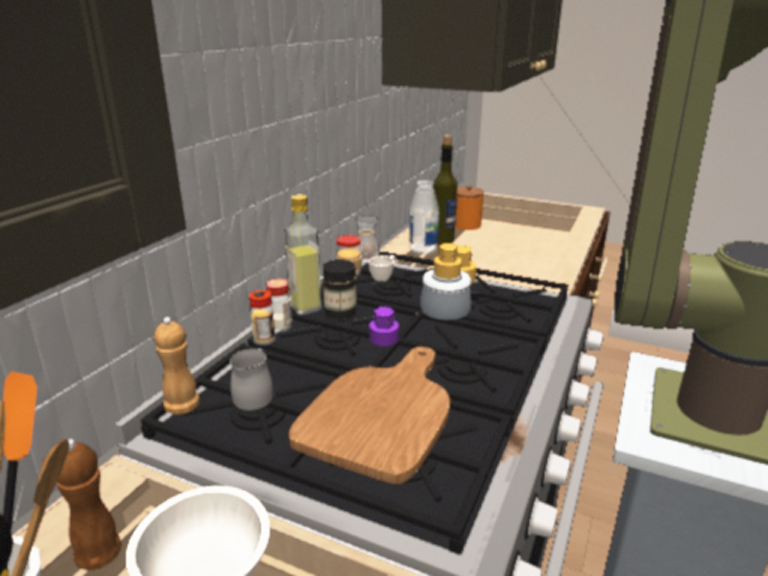

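View pics/top0.png

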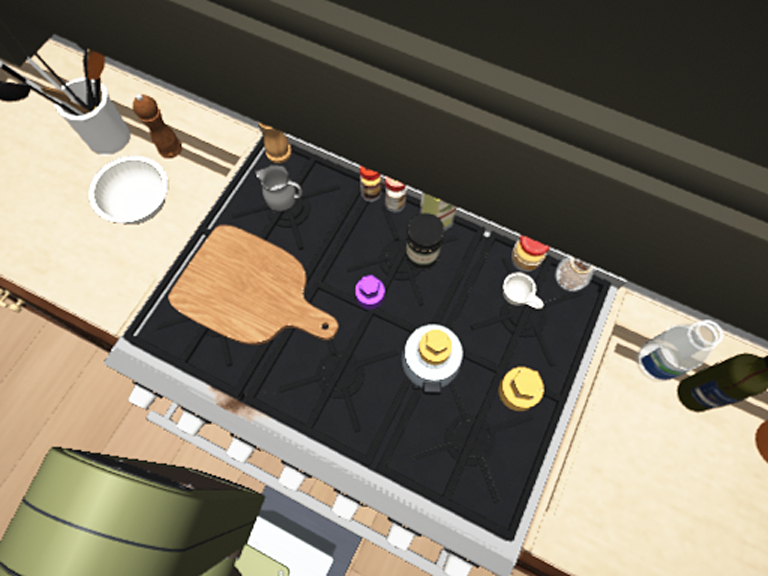

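Three things look like the nut in the top picture (768x576): yellow on the grinder (435,345), a larger yellow one standing alone (522,388) and a purple one (370,291). Purple is excluded and the smaller of the yellow two is the one on the grinder, so that should be it. I'll confirm in enlarged crops.

Run:
```python
import cv2, numpy as np
t=cv2.imread("pics/top_raw0.png"); s=cv2.imread("pics/side_raw0.png")
a=t[205:285,255:375]; b=s[155:220,270:330]
cv2.imwrite("pics/crop_top.png",cv2.resize(a,None,fx=6,fy=6,interpolation=cv2.INTER_CUBIC))
cv2.imwrite("pics/crop_side.png",cv2.resize(b,None,fx=8,fy=8,interpolation=cv2.INTER_CUBIC))
```

```text
(no output)
```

View pics/crop_top.png

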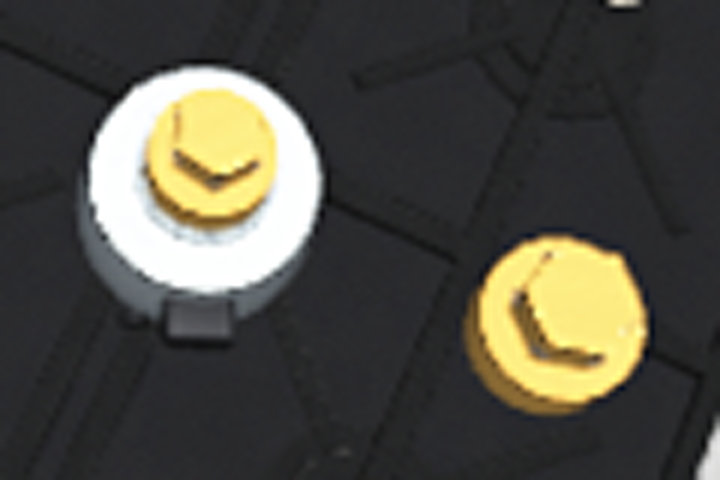

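View pics/crop_side.png

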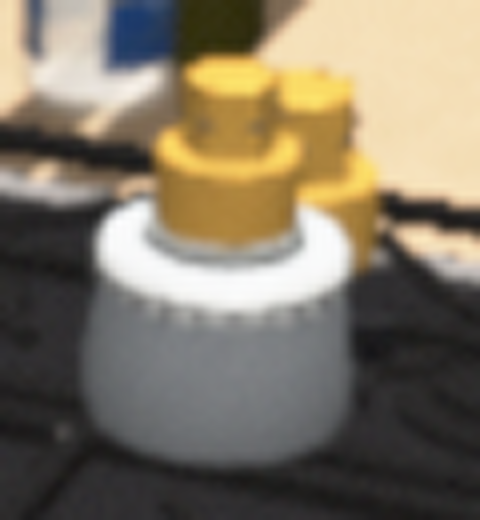

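The crops confirm it. The grinder's nut (crop 212,150) has a smaller cap than the lone one (crop 560,320), which stands directly on the range. Next I'll fit poses with a model rendering.

```bash
cat > vis.py <<'E'
import cv2, numpy as np
from bench import get_calibration
CAL={n:{k:np.array(v,float) for k,v in get_calibration(n).items()} for n in("side","top")}
def proj(n,P):
    c=CAL[n]; q=np.atleast_2d(P)@c["R"].T+c["t"]; u=q@c["intrinsics"].T; return u[:,:2]/u[:,2:]
def ray(n,uv,z):
    c=CAL[n]; o=-c["R"].T@c["t"]; d=(np.linalg.inv(c["intrinsics"])@np.c_[np.atleast_2d(uv),np.ones(len(np.atleast_2d(uv)))].T).T@c["R"]
    return o+d*((z-o[2])/d[:,2:])
def C(n): return -CAL[n]["R"].T@CAL[n]["t"]
S=8
def nutfaces(p,yaw):
    # list of (poly,normal,id), nut origin p
    F=[];ph=np.radians(np.arange(0,360,15))
    ring=lambda rr,z,a:np.c_[rr*np.cos(a),rr*np.sin(a),np.full(len(a),z)]+p
    def prism(rr,z0,z1,a,i0):
        b=ring(rr,z0,a);t=ring(rr,z1,a);k=len(a)
        for i in range(k):
            j=(i+1)%k;m=(a[i]+(a[j] if j else a[0]+2*np.pi))/2
            F.append((np.array([b[i],b[j],t[j],t[i]]),np.array([np.cos(m),np.sin(m),0]),i0+i))
        F.append((t,np.array([0,0,1.]),i0+k))
    prism(30,0,33,ph,100)
    a=yaw+np.radians(np.arange(0,360,60)) # vertices at 0,60.. -> flats at 30,90 (+y)
    prism(18/np.cos(np.pi/6),33,65,a,200)
    return F
def label(n,p,yaw,box):
    x0,y0,x1,y1=box; L=np.zeros(((y1-y0)*S,(x1-x0)*S),np.int32)
    for P,nn,i in nutfaces(p,yaw):
        if nn@(C(n)-P[0])<=0: continue
        uv=(proj(n,P)-[x0,y0]+0.5)*S-0.5
        if 100<=i<124: i=100+(i-100)//3
        cv2.fillPoly(L,[np.round(uv*16).astype(np.int32)],int(i),shift=4)
    return L
def cost(n,img,p,yaw,box):
    x0,y0,x1,y1=box; L=label(n,p,yaw,box); ids=[i for i in np.unique(L)]
    A=np.stack([cv2.resize((L==i).astype(np.float32),(x1-x0,y1-y0),interpolation=cv2.INTER_AREA) for i in ids],-1)
    fg=1-A[...,ids.index(0)] if 0 in ids else np.ones(A.shape[:2])
    return A.reshape(-1,len(ids)),ids,fg
E
cat > fit.py <<'E'
import cv2,numpy as np
from vis import *
from scipy.optimize import minimize,differential_evolution
imgs={n:cv2.cvtColor(cv2.imread(f"pics/{n}_raw0.png"),cv2.COLOR_BGR2RGB).astype(float) for n in("side","top")}
box={"top":(272,212,308,250),"side":(285,158,312,194)}
def f(v,only=None,show=False):
    tot=0
    # v: x,y,z,yaw, per-cam pixel shift for side (calib error)
    for n in box:
        if only and n!=only: continue
        x0,y0,x1,y1=box[n]; I=imgs[n][y0:y1,x0:x1]
        A,ids,fg=cost(n,imgs[n],np.array(v[:3]),v[3],box[n])
        # yellow-ness for foreground/ background separately
        yel=((I[...,0]-I[...,2])/ (I[...,0]+20)).ravel()   # ~high for brass
        w=0*yel+1
        # term1: silhouette (hide the bigger nut in side view)
        m=np.ones(I.shape[:2],bool)
        if n=="side": m[:, 304-x0:]=False
        m=m.ravel()
        bright=I.mean(-1).ravel()
        B=np.c_[fg.ravel(),1-fg.ravel()][m]
        s,*_=np.linalg.lstsq(B,yel[m],rcond=None); r1=yel[m]-B@s
        inside=(fg.ravel()>.95)&m
        s,*_=np.linalg.lstsq(A[inside],bright[inside]/150,rcond=None); r2=bright[inside]/150-A[inside]@s
        tot+=(r1**2).sum()+(r2**2).sum()
    return tot
g=ray("top",[[289,230]],145)[0]; print("guess",g)
best=differential_evolution(f,[(g[0]-25,g[0]+25),(g[1]-25,g[1]+25),(65,115),(0,np.pi/3)],maxiter=40,popsize=12,seed=1,polish=False)
res=minimize(f,best.x,method="Nelder-Mead",options=dict(initial_simplex=best.x+np.r_[[np.zeros(4)],np.diag([2,2,2,.1])]))
print(res.x,np.degrees(res.x[3]),res.fun)
for y in range(0,60,5):
    v=res.x.copy(); v[3]=np.radians(y); print(y,round(f(v,"top"),3),round(f(v,"side"),3))
for n in box:
    im=cv2.resize(imgs[n][:,:,::-1][box[n][1]-15:box[n][3]+25,box[n][0]-20:box[n][2]+20].astype(np.uint8),None,fx=8,fy=8,interpolation=cv2.INTER_CUBIC)
    for P,nn,i in nutfaces(res.x[:3],res.x[3]):
        if nn@(C(n)-P[0])<=0 or 100<=i<124: continue
        uv=(proj(n,P)-[box[n][0]-20,box[n][1]-15]+.5)*8
        cv2.polylines(im,[uv.astype(np.int32)],True,(255,0,0),1)
    # grinder deck circle and spindle axis, bottom
    a=np.radians(np.arange(0,360,5))
    for z,rr in((85,58),(0,58)):
        P=np.c_[res.x[0]+rr*np.cos(a),res.x[1]+rr*np.sin(a),0*a+z]; cv2.polylines(im,[((proj(n,P)-[box[n][0]-20,box[n][1]-15]+.5)*8).astype(np.int32)],True,(0,0,255),1)
    cv2.imwrite(f"pics/fit_{n}.png",im)
E
python3 fit.py
```

```text
guess [ 540.06544111 -162.05209624  145.        ]
[ 5.48584568e+02 -1.63407217e+02  9.36219537e+01  3.86123813e-01] 22.123264845674566 58.76558688391084
0 11.526 51.357
5 11.221 51.283
10 9.947 51.211
15 8.556 51.203
20 7.806 51.294
25 8.02 51.546
30 8.39 51.573
35 9.307 51.855
40 10.484 51.964
45 11.425 52.145
50 12.02 52.079
55 11.987 51.567
```

View pics/fit_top.png

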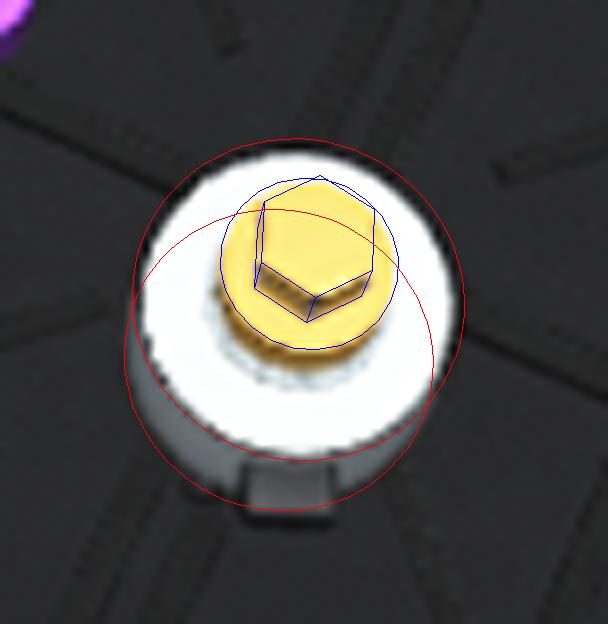

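View pics/fit_side.png

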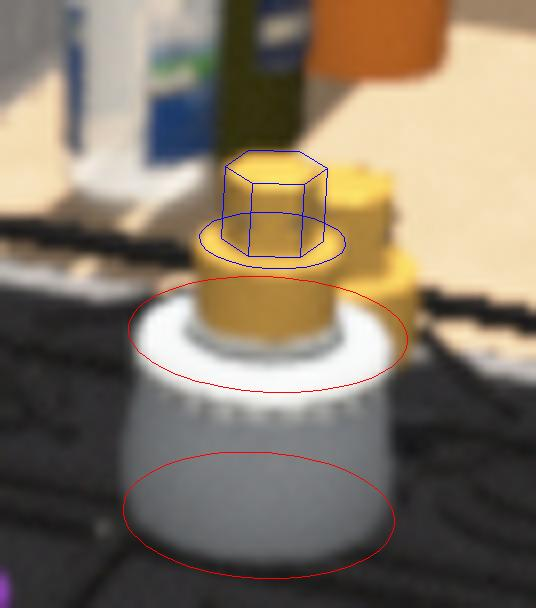

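```bash
python3 - <<'E'
s=open('fit.py').read()
s=s.replace('yel=((I[...,0]-I[...,2])/ (I[...,0]+20)).ravel()','yel=(np.clip(((I[...,0]-I[...,2])/(I[...,0]+20)-.35)/.12,0,1)*np.clip((I[...,0]-60)/40,0,1)).ravel()')
s=s.replace('(65,115)','(60,115)')
s=s.replace('m[:, 304-x0:]=False','m[:, 303-x0:]=False')
open('fit.py','w').write(s)
E
python3 fit.py
python3 -c "
import cv2,numpy as np
a=cv2.imread('pics/fit_top.png');b=cv2.imread('pics/fit_side.png')
h=min(a.shape[0],b.shape[0]);c=np.hstack([a[:h],b[:h]]);cv2.imwrite('pics/fit2.png',cv2.resize(c,(800,int(800*h/c.shape[1]))))"
```

```text
guess [ 540.06544111 -162.05209624  145.        ]
[ 5.48476621e+02 -1.63250029e+02  9.46949208e+01  4.11862175e-01] 23.5979643613411 54.249218932686304
0 46.37 12.483
5 45.959 11.832
10 44.847 11.863
15 43.489 11.465
20 42.667 11.846
25 42.619 12.16
30 42.97 12.292
35 44.12 12.393
40 45.285 13.35
45 46.128 14.329
50 46.97 15.787
55 46.889 13.536
```

View pics/fit2.png

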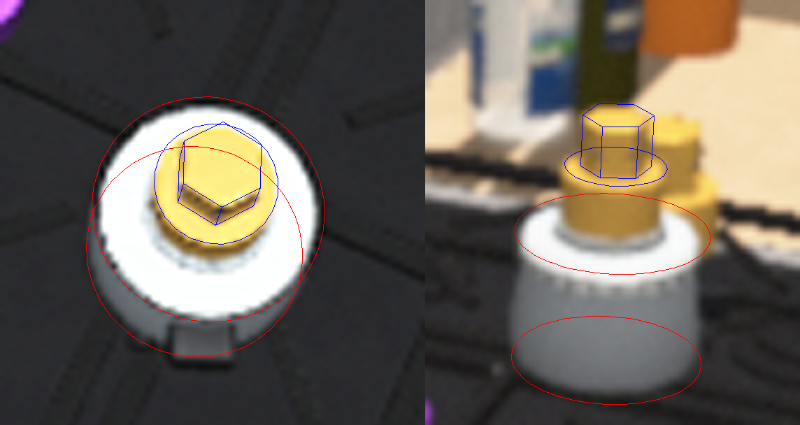

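```bash
cat > fit2.py <<'E'
import cv2,numpy as np
from vis import *
imgs={n:cv2.cvtColor(cv2.imread(f"pics/{n}_raw0.png"),cv2.COLOR_BGR2RGB).astype(float) for n in("side","top")}
print("top row through nut, col 289:"); 
for y in range(212,262): print(y,imgs["top"][y,289].astype(int),end=';')
print("\nside col 296")
for y in range(158,218): print(y,imgs["side"][y,296].astype(int),end=';')
print("\nside row 182")
for x in range(278,320): print(x,imgs["side"][182,x].astype(int),end=';')
print("\nside row 166")
for x in range(285,320): print(x,imgs["side"][166,x].astype(int),end=';')
E
python3 fit2.py
```

```text
top row through nut, col 289:
212 [38 39 41];213 [38 38 39];214 [36 36 38];215 [26 26 26];216 [180 189 194];217 [255 255 255];218 [254 255 255];219 [253 251 246];220 [253 237 121];221 [252 235 127];222 [253 237 131];223 [253 237 132];224 [253 237 131];225 [252 236 130];226 [252 236 130];227 [253 237 132];228 [253 238 132];229 [253 239 135];230 [254 241 136];231 [255 241 134];232 [253 225 116];233 [159 121  58];234 [130 100  52];235 [129 104  65];236 [215 171  88];237 [255 235 124];238 [254 239 133];239 [255 241 134];240 [255 231 120];241 [132  99  45];242 [135 106  51];243 [158 148 130];244 [186 198 205];245 [219 227 229];246 [255 255 255];247 [254 254 255];248 [253 254 254];249 [253 254 254];250 [253 254 254];251 [254 255 255];252 [248 251 250];253 [219 226 227];254 [ 93  99 102];255 [80 84 88];256 [71 72 75];257 [75 76 80];258 [79 79 85];259 [86 87 91];260 [84 85 89];261 [42 42 46];
side col 296
158 [52 49 15];159 [50 48 15];160 [54 50 18];161 [87 71 28];162 [206 158  71];163 [248 213  99];164 [249 218 100];165 [245 208  97];166 [223 173  82];167 [176 133  61];168 [171 131  61];169
[... 1557 characters left out ...]
 58];317 [160 131  99];318 [125 106  85];319 [71 61 50];
side row 166
285 [242 235 226];286 [243 236 227];287 [231 224 214];288 [213 201 188];289 [179 169 155];290 [150 137 123];291 [130 114  94];292 [120  96  64];293 [135 103  52];294 [151 115  53];295 [192 147  67];296 [223 173  82];297 [234 193  90];298 [239 203  95];299 [239 203  94];300 [239 205  96];301 [238 205  96];302 [220 174  82];303 [178 137  64];304 [182 144  72];305 [237 194  92];306 [250 218 102];307 [250 220 102];308 [250 221 103];309 [250 220 103];310 [250 219 101];311 [249 218 101];312 [249 216 100];313 [246 210 105];314 [244 217 156];315 [244 223 180];316 [244 222 182];317 [244 222 181];318 [244 222 183];319 [244 224 185];
```

```bash
cat > fit3.py <<'E'
import numpy as np
from vis import *
from scipy.optimize import least_squares
a=np.radians(np.arange(0,360,1.))
def circ(x,y,z,r): return np.c_[x+r*np.cos(a),y+r*np.sin(a),0*a+z]
def rowat(n,P,col,front):
    uv=proj(n,P); lo=[];
    for i in range(len(uv)):
        p,q=uv[i-1],uv[i]
        if (p[0]-col)*(q[0]-col)<=0 and p[0]!=q[0]: lo.append(p[1]+(q[1]-p[1])*(col-p[0])/(q[0]-p[0]))
    return max(lo) if front else min(lo)
def res(v,verbose=False):
    x,y,z=v[:3]; out=[]
    def add(nm,pr,me,w=1): 
        out.append((pr-me)*w)
        if verbose: print(nm,round(pr,2),me)
    add("top capfront",rowat("top",circ(x,y,z+33,30),289,1),240.6)
    add("top capback",rowat("top",circ(x,y,z+33,30),289,0),219.6)
    add("top rimfront",rowat("top",circ(x,y,z,30),289,1),242.7)
    add("side captopfront",rowat("side",circ(x,y,z+33,30),296,1),176.8)
    add("side rimfront",rowat("side",circ(x,y,z,30),296,1),184.6)
    u=proj("side",circ(x,y,z+10,30))[:,0]; add("side L",u.min(),289.6); add("side R",u.max(),306.3)
    T=proj("top",circ(x,y,z+33,30))[:,0]; add("top L",T.min(),TL); add("top R",T.max(),TR)
    return np.array(out)
from fit2 import imgs
row=229
I=imgs["top"]
print([(x,I[229,x].astype(int).tolist()) for x in list(range(275,283))+list(range(297,304))])
E
python3 fit3.py | tail -1
```

```text
285 [242 235 226];286 [243 236 227];287 [231 224 214];288 [213 201 188];289 [179 169 155];290 [150 137 123];291 [130 114  94];292 [120  96  64];293 [135 103  52];294 [151 115  53];295 [192 147  67];296 [223 173  82];297 [234 193  90];298 [239 203  95];299 [239 203  94];300 [239 205  96];301 [238 205  96];302 [220 174  82];303 [178 137  64];304 [182 144  72];305 [237 194  92];306 [250 218 102];307 [250 220 102];308 [250 221 103];309 [250 220 103];310 [250 219 101];311 [249 218 101];312 [249 216 100];313 [246 210 105];314 [244 217 156];315 [244 223 180];316 [244 222 182];317 [244 222 181];318 [244 222 183];319 [244 224 185];[(275, [253, 254, 254]), (276, [253, 254, 255]), (277, [252, 254, 255]), (278, [235, 242, 247]), (279, [229, 206, 160]), (280, [251, 230, 116]), (281, [253, 238, 131]), (282, [254, 238, 131]), (297, [253, 238, 134]), (298, [253, 239, 133]), (299, [253, 237, 129]), (300, [252, 234, 119]), (301, [252, 250, 240]), (302, [253, 254, 255]), (303, [253, 254, 255])]
```

```bash
cat >> fit3.py <<'E'
TL,TR=278.8,300.5
s=least_squares(res,[545,-163,88]); print("\nFIT",s.x,np.sqrt(np.mean(s.fun**2))); res(s.x,True)
# deck: ellipse of white
for z,rr in((85,58),):
    def d(v): return [rowat("top",circ(v[0],v[1],z,v[2]),289,0)-215.9,rowat("top",circ(v[0],v[1],z,v[2]),289,1)-253.6,proj("side",circ(v[0],v[1],z,v[2]))[:,0].min()-282.6, rowat("side",circ(v[0],v[1],z,v[2]),296,1)-193.8]
    q=least_squares(d,[545,-163,56]); print("deck",q.x,q.fun)
E
python3 fit3.py | grep -A30 FIT
```

```text
FIT [ 548.15538418 -162.40656735   92.94951766] 0.6640770534444121
top capfront 240.24 240.6
top capback 218.81 219.6
top rimfront 243.33 242.7
side captopfront 176.18 176.8
side rimfront 185.56 184.6
side L 289.17 289.6
side R 307.36 306.3
top L 278.61 278.8
top R 300.9 300.5
deck [ 538.25773535 -148.2149101    56.91094969] [ 0.39885729  0.04350879 -0.52275857 -0.24355876]
```

```bash
cat >> fit3.py <<'E'
print("====")
def res4(v):
    x,y,z,r,h=v
    o=[rowat("top",circ(x,y,z+33,r),289,1)-240.6,rowat("top",circ(x,y,z+33,r),289,0)-219.6,
    rowat("side",circ(x,y,z+33,r),296,1)-176.8]
    u=proj("side",circ(x,y,z+15,r))[:,0]; o+=[u.min()-289.6,u.max()-306.3]
    T=proj("top",circ(x,y,z+33,r))[:,0]; o+=[T.min()-TL,T.max()-TR]
    o+=[rowat("top",circ(x,y,h,r),289,1)-242.7,rowat("side",circ(x,y,h,r),296,1)-184.6]
    return np.array(o)
s=least_squares(res4,[545,-163,88,29,88]); print(s.x,np.round(s.fun,2))
for n in("top","side"):
    I=imgs[n]; m=((I.min(-1)>205)).astype(np.uint8)
    k,L,st,ce=cv2.connectedComponentsWithStats(m)
    pt=(275,240) if n=="top" else (296,190)
    M=(L==L[pt[1],pt[0]]).astype(np.uint8); c=max(cv2.findContours(M,0,2)[0],key=len); hull=cv2.convexHull(c)
    (cx,cy),ax,an=cv2.fitEllipse(c if n=="top" else hull); print(n,(cx,cy),ax,an, "ray z=85",ray(n,[[cx,cy]],85), cv2.boundingRect(c))
E
python3 fit3.py | grep -A30 ====
```

```text
====
[ 548.26100881 -162.54604942   89.52121838   28.88633546   95.75118963] [-0.45 -0.03  0.21 -0.09  0.73  0.2  -0.1  -0.03  0.01]
top (288.6056213378906, 234.62863159179688) (35.74103546142578, 37.09714126586914) 107.5125503540039 ray z=85 [[ 545.5036128  -164.15450529   85.        ]] (270, 217, 38, 37)
side (297.5868835449219, 185.75245666503906) (14.573063850402832, 30.553796768188477) 93.34700012207031 ray z=85 [[ 545.13159489 -149.87797044   85.        ]] (283, 180, 30, 14)
```

```bash
cat > tri.py <<'E'
import numpy as np
from vis import *
def tri(ut,us):
    A=[];b=[]
    for n,u in(("top",ut),("side",us)):
        P=CAL[n]["intrinsics"]@np.c_[CAL[n]["R"],CAL[n]["t"]]
        for k in(0,1):
            row=P[k]-u[k]*P[2]; A.append(row[:3]/1000); b.append(-row[3]/1000)
    x=np.linalg.lstsq(np.array(A),np.array(b),rcond=None)[0]
    return x,proj("top",x)[0]-ut,proj("side",x)[0]-us
if __name__=="__main__":
    print("deck",tri((288.6,234.6),(297.8,186.3)))
    print("captop",tri((289.65,230.1),(297.95,173.7)))
E
python3 tri.py
python3 - <<'E'
import cv2
s=cv2.imread('pics/side_raw0.png')[150:222,262:334]
t=cv2.imread('pics/top_raw0.png')[205:277,253:325]
import numpy as np
cv2.imwrite('pics/zoom.png',np.hstack([cv2.resize(i,(396,396),interpolation=cv2.INTER_NEAREST) for i in(t,s)]))
E
```

```text
deck (array([ 548.50269433, -163.70956853,   76.39756256]), array([ 0.04025154, -0.14791392]), array([0.11140869, 0.04257519]))
captop (array([ 548.93128202, -162.52673196,  122.12077748]), array([ 0.13150956, -0.49868032]), array([0.36451258, 0.14243001]))
```

View pics/zoom.png

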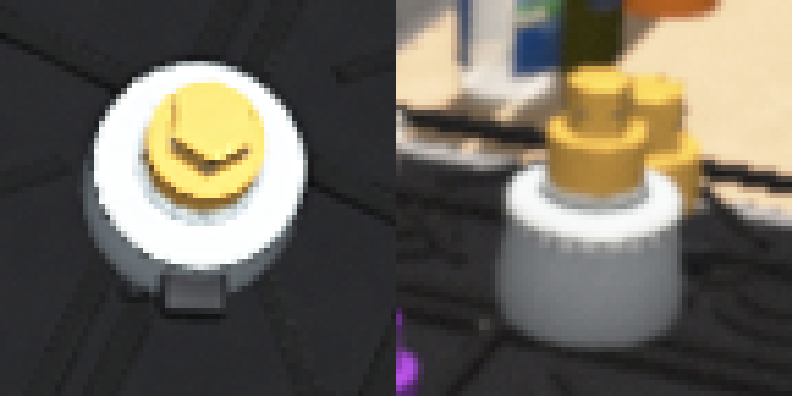

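The nut's axis is at about (548.5, -163) with the cap top at z≈122, and both views agree to 1–2 mm. The flat normals are near 52°+60k. Next is the board pose and wrist options.

```bash
cat > board.py <<'E'
import cv2,numpy as np
from vis import *
from scipy.optimize import least_squares
from bench import inverse_kinematics
I=cv2.imread("pics/top_raw0.png"); H=cv2.cvtColor(I,cv2.COLOR_BGR2HSV)
m=cv2.inRange(H,(5,60,80),(22,255,255)); k,L,st,_=cv2.connectedComponentsWithStats(m); M=(L==L[190,160]).astype(np.uint8)
print(st[L[190,160]])
# rectify to plane z=18, 1 px=1mm, origin (300..700, -100..400)
g=np.array([[x,y] for y in np.arange(-150,450,2.) for x in np.arange(250,800,2.)])
uv=proj("top",np.c_[g,np.full(len(g),18.)]).astype(np.float32)
W=cv2.remap(M*255,uv[:,0].reshape(300,275),uv[:,1].reshape(300,275),cv2.INTER_LINEAR)/255.
def model(v):
    c,s=np.cos(v[2]),np.sin(v[2]); d=g-v[:2]; lx=d@[c,s]; ly=d@[-s,c]
    sd=lambda x,y,hx,hy,r: np.hypot(np.maximum(abs(x)-hx+r,0),np.maximum(abs(y)-hy+r,0))+np.minimum(np.maximum(abs(x)-hx+r,abs(y)-hy+r),0)-r
    S=np.minimum(sd(lx,ly,107,107,35),sd(lx,ly+171,30,64,25)); return 1/(1+np.exp(S/2))
c0=g[W.ravel()>.5].mean(0); print("centroid",c0)
best=min((least_squares(lambda v:model(v*[100,100,1])-W.ravel(),[c0[0]/100,c0[1]/100,a],max_nfev=25) for a in np.radians(range(-180,180,60))),key=lambda s:s.cost)
print(best.x*[100,100,1],np.degrees(best.x[2]),best.cost, W.sum()*4, 214**2+60*128)
def R(phi): 
    a,b=np.cos(phi),np.sin(phi); return np.array([[-b,a,0],[a,b,0],[0,0,-1]]).T
if __name__=="__main__":
    for d in range(-180,181,30):
        q=inverse_kinematics([548.5,-163,126],R(np.radians(d))); print(d,None if q is None else np.round(q,1))
E
python3 board.py
```

```text
[ 112  150  114   80 5541]
centroid [518.62043948 242.02608999]
[ 5.19258353e+02  2.68405795e+02 -1.45759816e-02] -0.8351422297273233 529.8791627799385 57321.96078431372 53476
-180 [-21.9   2.5 110.   -0.   67.5 158.1]
-150 [-21.9   2.5 110.   -0.   67.5 128.1]
-120 [-21.9   2.5 110.   -0.   67.5  98.1]
-90 [-21.9   2.5 110.   -0.   67.5  68.1]
-60 [-21.9   2.5 110.   -0.   67.5  38.1]
-30 [-21.9   2.5 110.   -0.   67.5   8.1]
0 [-21.9   2.5 110.   -0.   67.5 -21.9]
30 [-21.9   2.5 110.   -0.   67.5 -51.9]
60 [-21.9   2.5 110.   -0.   67.5 -81.9]
90 [ -21.9    2.5  110.    -0.    67.5 -111.9]
120 [ -21.9    2.5  110.    -0.    67.5 -141.9]
150 None
180 [-21.9   2.5 110.   -0.   67.5 158.1]
```

The board centre is at about (519, 268), its sides run along the world axes, and the handle points to -y. I'll start at jaw direction 112° (j6≈-134°), which leaves about 300° of clockwise travel in one grasp. First I'll probe the hexagon by touch with the fingers shut.

```bash
cat > h.py <<'E'
import numpy as np
from bench import r,inverse_kinematics,sensors,grab_frame
def R(deg):
    a,b=np.cos(np.radians(deg)),np.sin(np.radians(deg)); return np.array([[-b,a,0],[a,b,0],[0,0,-1]]).T
def F(): return np.round(np.array(sensors.current_contact_force()),2)
def M(): return np.round(np.array(sensors.current_wrist_torque()),3)
def P(): return np.round(np.array(sensors.current_eef_pos()),2)
def T(): return round(sensors.current_time_s(),2)
E
python3 - <<'E'
from h import *
q=np.array(inverse_kinematics([548.5,-163,190],R(112))); print(q)
r.goto_joints(q); r.close_gripper(); print(T(),P(),F(),M(),sensors.current_grip_width())
hit=r.move_straight([548.5,-163,142],feed=25,guard=3); print(hit,P(),F(),M(),T())
E
```

```text
[-2.19254959e+01 -9.96658312e-01  1.07024512e+02 -2.54444375e-14
  7.39721464e+01 -1.33925496e+02]
3.09 [ 548.52 -162.96  190.  ] [ 0.51 -0.02 -0.04] [-0.011 -0.006 -0.035] 0.3449897915886915
True [ 548.47 -163.    154.11] [-0.69  0.3   2.17] [ 0.012 -0.009  0.013] 4.42
```

Run:
```python
from h import *
c=np.array([548.5,-163.]); res=[]
r.move_straight([*c,162],feed=120)
for k,ang in enumerate((112,22)):
    d=np.array([np.cos(np.radians(ang)),np.sin(np.radians(ang))]); out=[]
    for s in(1,-1):
        r.move_straight([*(c+s*48*d),162],feed=200)
        r.move_straight([*(c+s*48*d),141],feed=120)
        hit=r.move_straight([*(c+s*27*d),141],feed=25,guard=3)
        p=P(); out.append((p[:2]-c)@d); print(ang,s,hit,p,F(),round(out[-1],2),T())
        r.move_straight([*(c+s*48*d),141],feed=200)
        r.move_straight([*(c+s*48*d),162],feed=200)
    res.append(np.mean(out)*d)
print("offset",sum(res),"centre",c+sum(res),T())
```

```text
112 1 False [ 538.36 -137.77  141.05] [0.03 2.7  1.21] 27.19 6.38
112 -1 False [ 558.79 -188.26  141.16] [ 2.12 -3.14  0.86] -27.28 8.84
22 1 True [ 576.69 -151.82  141.47] [ 2.78 -0.14  1.02] 30.33 10.89
22 -1 True [ 522.46 -173.33  140.68] [-2.28 -1.27  1.2 ] -28.01 13.18
offset [1.08749474 0.39407443] centre [ 549.58749474 -162.60592557] 13.69
```

Touch agrees with vision: the hexagon top is at z = 154 and the centre is at (549.6, -162.6). Now the grasp.

Run:
```python
from h import *
c=[549.6,-162.6]
r.move_straight([*c,175],feed=200); r.open_gripper()
hit=r.move_straight([*c,124.5],feed=80,guard=6); print(hit,P(),F(),M(),T())
r.close_gripper(); print(sensors.current_grip_width(),P(),F(),M(),T())
f=grab_frame("top");s=grab_frame("side")
import cv2
cv2.imwrite("pics/grip.png",np.hstack([cv2.resize(x[y0:y0+90,x0:x0+90,::-1],(396,396),interpolation=cv2.INTER_CUBIC) for x,x0,y0 in((f,245,180),(s,255,130))]))
```

```text
False [ 549.84 -162.68  124.69] [-0.05 -0.11 -0.06] [-0.032 -0.001  0.01 ] 15.67
35.440400829636644 [ 549.91 -162.79  125.1 ] [ 0.42 -0.62  2.32] [-0.034 -0.007  0.03 ] 16.18
```

View pics/grip.png

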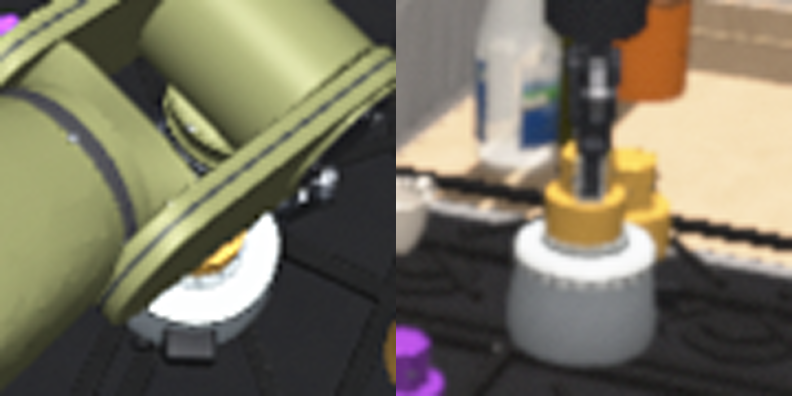

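The picture shows the fingers standing on the hexagon just above the cap (side half, 590,190). The width is 35.4 mm and the forces are small. Now I'll turn clockwise in monitored steps.

```bash
cat > turn.py <<'E'
from h import *
import json,sys
def run(st,maxdeg,step,lim,feed):
    """st: x,y,z,phi,turned,base Mz"""
    log=[]
    end=st["turned"]+maxdeg
    while st["turned"]<end-1e-6:
        st["turned"]+=step; st["phi"]-=step; st["z"]+=24*step/360
        r.move_straight([st["x"],st["y"],st["z"]],feed=feed,rotation=R(st["phi"]))
        f=F();m=M()
        log.append((st["turned"],T(),*f,m[2]))
        print("%.1f t%.2f F %.1f %.1f %.1f Mz %.3f xy %.2f %.2f"%(st["turned"],T(),*f,m[2],st["x"],st["y"]))
        if m[2]>lim or m[2]<-.25: print("MOMENT"); break
        if np.linalg.norm(f)>14: print("FORCE"); break
        # lateral compliance: yield to persistent side force
        for k,n in((0,"x"),(1,"y")):
            if abs(f[k])>3: st[n]+=float(np.clip(.08*f[k],-.4,.4))
        if abs(f[2]-st["fz0"])>4: st["z"]+=float(np.clip(.05*(f[2]-st["fz0"]),-.3,.3))
    json.dump(st,open("st.json","w"))
E
python3 - <<'E'
from turn import *
p=P()
st=dict(x=549.6,y=-162.6,z=124.5,phi=112,turned=0,fz0=2.3)
run(st,6,3,.25,2); print(P(),T())
E
```

```text
3.0 t16.52 F 0.8 -0.3 2.2 Mz -0.046 xy 549.60 -162.60
6.0 t16.77 F -0.0 -0.0 1.2 Mz -0.029 xy 549.60 -162.60
[ 549.59 -162.57  124.89] 16.77
```

Run:
```python
from turn import *
st=json.load(open("st.json"))
run(st,72,6,.25,2); print(P(),sensors.current_grip_width(),np.round(sensors.current_joint_positions(),1))
```

```text
12.0 t17.06 F -1.3 0.2 1.1 Mz -0.092 xy 549.60 -162.60
18.0 t17.34 F -1.1 0.6 1.9 Mz -0.020 xy 549.60 -162.60
24.0 t17.62 F -1.1 -0.0 1.7 Mz -0.056 xy 549.60 -162.60
30.0 t17.91 F 0.4 0.2 1.2 Mz -0.007 xy 549.60 -162.60
36.0 t18.19 F 0.0 0.1 1.1 Mz -0.015 xy 549.60 -162.60
42.0 t18.48 F -0.9 -0.3 1.6 Mz -0.020 xy 549.60 -162.60
48.0 t18.76 F -1.0 -0.0 2.4 Mz -0.011 xy 549.60 -162.60
54.0 t19.04 F 0.6 -0.1 1.5 Mz 0.023 xy 549.60 -162.60
60.0 t19.32 F -0.2 -0.0 1.2 Mz 0.007 xy 549.60 -162.60
66.0 t19.61 F 0.4 0.5 1.0 Mz 0.038 xy 549.60 -162.60
72.0 t19.89 F -0.5 0.9 1.9 Mz 0.011 xy 549.60 -162.60
78.0 t20.18 F -0.8 0.1 0.7 Mz -0.008 xy 549.60 -162.60
[ 549.69 -162.64  129.74] 35.27937049768437 [-21.8   2.4 109.8   0.   67.9 -56.1]
```

```bash
cat > turn2.py <<'E'
from turn import *
def mz(n=5):
    v=[]
    for _ in range(n): v.append(sensors.current_wrist_torque()[2]); r.pause(.02)
    return float(np.mean(v))
if __name__=="__main__":
    st=json.load(open("st.json"))
    b=mz(8); print("base",b)
    while st["turned"]<205:
        st["turned"]+=2; st["phi"]-=2; st["z"]+=24*2/360
        r.move_straight([st["x"],st["y"],st["z"]],feed=2,rotation=R(st["phi"]))
        m=sensors.current_wrist_torque()[2]; f=F()
        print("%.0f %.3f F %s"%(st["turned"],m,f) if st["turned"]%6==0 or abs(m-b)>.08 else "",end=" | ")
        json.dump(st,open("st.json","w"))
        if np.linalg.norm(f)>12: print("FORCE",f); break
        if abs(m-b)>.09:
            a=mz(); print("chk %.3f"%a,end=" ")
            if abs(a-b)>.1: print("STOP FELT"); break
    print(T(),P(),F(),M())
E
python3 turn2.py
```

```text
base 0.001744414654406952
 |  | 84 0.071 F [-1.72  1.56  1.43] |  |  | 90 -0.023 F [-0.44  0.18  1.08] |  |  | 96 0.020 F [-0.7   0.25  0.54] |  |  | 102 -0.006 F [-0.23  0.25  1.06] |  |  | 108 0.001 F [-0.65  0.79  0.39] |  |  | 114 -0.019 F [-0.14  0.29  0.47] |  |  | 120 -0.034 F [-1.41  0.22  1.4 ] |  |  | 126 0.003 F [-0.54  0.41  0.83] |  |  | 132 0.014 F [ 0.3   0.39 -0.43] |  |  | 138 0.011 F [0.44 0.43 0.59] |  |  | 144 0.012 F [-0.21  1.85  0.38] |  |  | 150 -0.006 F [ 1.29  1.38 -0.79] |  |  | 156 0.077 F [ 3.39  5.55 -1.49] | 158 0.124 F [ 3.78  5.28 -3.52] | chk 0.116 STOP FELT
30.39 [ 549.92 -161.78  134.63] [ 4.44  4.37 -3.78] [ 0.966 -0.845  0.079]
```

At 156–158° clockwise (2.76 rad) the moment has risen steadily to 0.12 N m, with side force, which is what the stop should feel like. I'll ease back 3° to unload it (still inside the free 8.6°) and try a lightly guarded lift.

Run:
```python
from turn2 import *
st=json.load(open("st.json"))
st["phi"]+=3; st["z"]-=.2
r.move_straight([st["x"],st["y"],st["z"]],feed=2,rotation=R(st["phi"]))
print("unloaded",round(mz(),3),F(),P())
hit=r.move_straight([st["x"],st["y"],st["z"]+6],feed=10,guard=8); print(hit,P(),F(),M(),T(),sensors.current_grip_width())
```

```text
unloaded 0.103 [ 3.3   4.3  -1.64] [ 549.8  -162.11  134.62]
False [ 549.3  -161.85  139.59] [ 3.81  3.76 -4.5 ] [ 0.815 -0.825  0.036] 31.48 35.27192305785806
```

Run:
```python
from turn2 import *
import cv2
st=json.load(open("st.json"))
r.pause(.2); print(P(),F(),M())
f=grab_frame("top");s=grab_frame("side")
cv2.imwrite("pics/lift1.png",np.hstack([cv2.resize(x[y0:y0+90,x0:x0+90,::-1],(396,396),interpolation=cv2.INTER_CUBIC) for x,x0,y0 in((f,245,180),(s,255,130))]))
```

```text
[ 549.31 -161.84  139.6 ] [ 3.22  4.09 -4.46] [ 0.894 -0.793  0.114]
```

View pics/lift1.png

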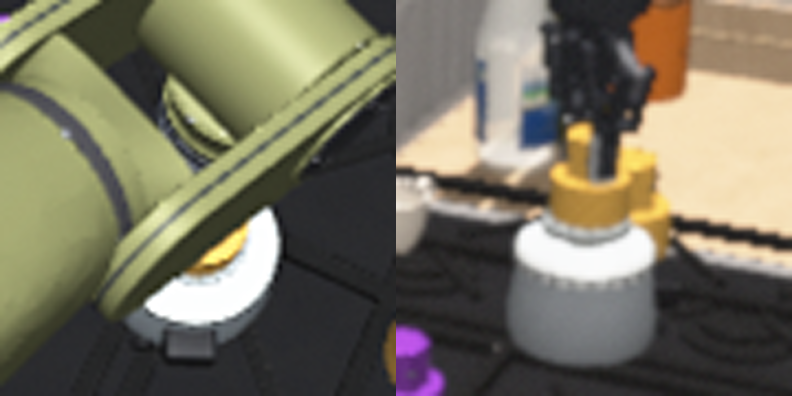

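The side view shows the cap rim well above the deck now (594,222), so the nut is following the lift freely. I'll continue up, yielding to the side force.

Run:
```python
from turn2 import *
st=json.load(open("st.json")); st["phi"]+=3; z=st["z"]-.2+6
x,y=st["x"],st["y"]
for i in range(8):
    f=F()
    if abs(f[0])>1.5: x+=float(np.clip(.12*f[0],-.5,.5))
    if abs(f[1])>1.5: y+=float(np.clip(.12*f[1],-.5,.5))
    z+=[0,5,6,6,6,8,12,30][i]
    hit=r.move_straight([x,y,z],feed=[5,15,15,20,20,25,40,60][i],guard=8)
    print(hit,round(z,1),P(),F(),round(mz(2),3),T())
    if hit: break
print(sensors.current_grip_width())
```

```text
False 140.8 [ 549.45 -161.74  139.82] [ 2.    3.83 -4.85] 0.098 32.09
False 145.8 [ 550.57 -162.5   146.57] [-0.8  -0.54 -2.81] 0.028 32.61
False 151.8 [ 550.47 -161.81  151.94] [-0.09  0.14 -1.23] 0.012 33.19
False 157.8 [ 550.58 -161.88  158.16] [ 0.12 -0.98 -1.24] -0.06 33.67
False 163.8 [ 550.56 -161.88  164.12] [-0.28  0.54 -1.34] 0.011 34.16
False 171.8 [ 550.57 -161.88  172.13] [-0.09  0.5  -0.99] 0.002 34.66
False 183.8 [ 550.7  -161.92  184.4 ] [-0.51  0.03 -1.73] -0.008 35.14
False 213.8 [ 550.46 -161.82  214.04] [-0.29  0.19 -2.53] -0.018 35.83
35.292725148848135
```

Run:
```python
from turn2 import *
r.move_straight([519,268,214],feed=180); print(P(),F(),T())
r.move_straight([519,268,80],feed=100); r.pause(.3); print(P(),F(),T())
hit=r.move_straight([519,268,46],feed=12,guard=2.5); print(hit,P(),F(),M(),T())
import cv2
f=grab_frame("top");s=grab_frame("side")
cv2.imwrite("pics/place1.png",np.hstack([cv2.resize(x[:,:,::-1],(400,300)) for x in(f,s)]))
cv2.imwrite("pics/place1s.png",cv2.resize(s[180:330,160:320,::-1],(640,600),interpolation=cv2.INTER_CUBIC))
```

```text
[519.14 267.45 213.99] [ 0.05 -0.44 -1.98] 38.37
[519.17 268.07  80.35] [-0.27  0.17 -2.34] 40.16
True [518.98 267.98  50.77] [ 0.07 -0.44  5.61] [-0.045 -0.101 -0.004] 42.28
```

View pics/place1s.png

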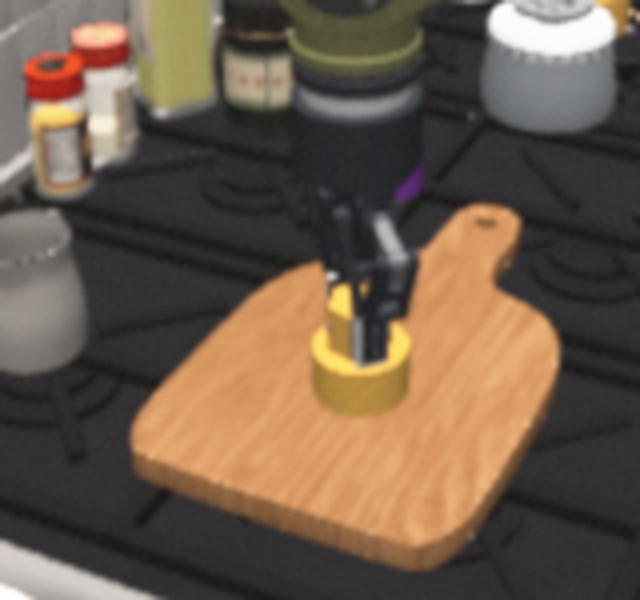

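The nut stands flat near the middle of the board (crop 360,370), pressed with about 6 N. Releasing.

Run:
```python
from turn2 import *
r.open_gripper(); print(F(),T())
r.move_straight([519,268,180],feed=100); r.move_straight([420,0,260],feed=250); print(P(),F(),T())
import cv2
f=grab_frame("top");s=grab_frame("side")
cv2.imwrite("pics/end1.png",np.hstack([cv2.resize(x[:,:,::-1],(400,300)) for x in(f,s)]))
a=f[140:240,100:230];b=s[180:330,160:320]
cv2.imwrite("pics/end1c.png",np.hstack([cv2.resize(i[:,:,::-1],(400,375),interpolation=cv2.INTER_CUBIC) for i in(a,b)]))
```

```text
[ 0.45  0.28 -0.05] 42.93
[419.91   0.52 259.52] [-0.27  0.57  0.97] 45.73
```

View pics/end1c.png

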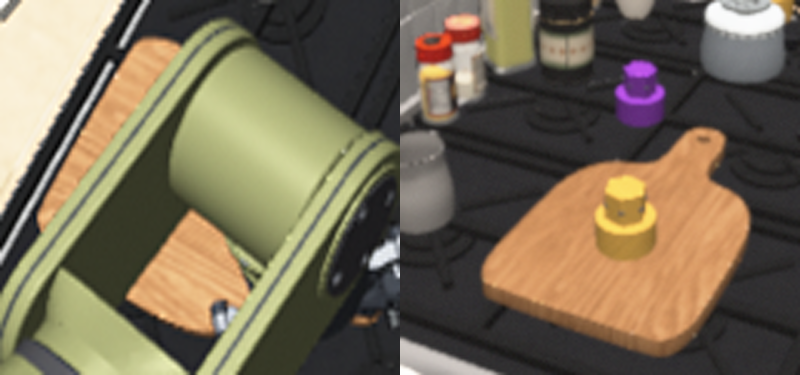

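View pics/end1.png

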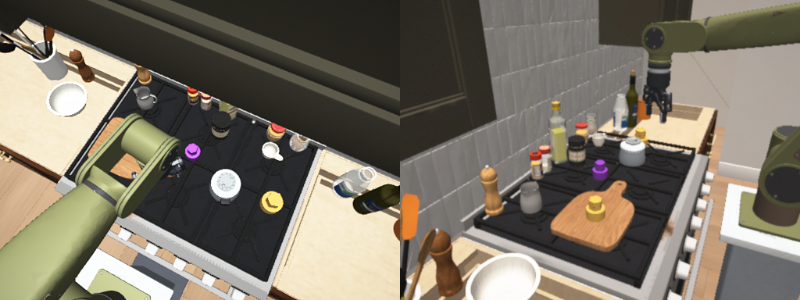

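The nut stands upright in the middle of the board (side crop 625,220) with the hand clear. The jug, tin and cup look unmoved, so I'm handing in.

Run:
```python
from bench import r,sensors
r.sign_off(); print(sensors.current_time_s())
```

```text
the job is handed in; nothing more can be done
the job is handed in; nothing more can be done
```

The brass nut is off the grinder and standing hexagon up near the middle of the board. I handed the job in at about 46 s; no verdict was reported.

- **Unscrewing:** I held the hexagon in one grasp and turned it clockwise. At about 158° (2.76 rad) I felt the stop: the moment rose to about 0.12 N m, with about 6–7 N of side force.
- **Lifting:** I eased back 3° and lifted straight up under a force guard. The first 5 mm rubbed (about 4.5 N vertical, 5 N sideways) until I let the arm give way sideways. After that only the nut's weight was felt.
- **Setting down:** The nut touched the board with about 6 N at (519, 268), and I then released it and moved the arm away.

**Last checks:** The final side picture shows the nut upright on the broad part of the board, and the hand is clear. The jug, tin, cup and the two lookalike nuts appear unmoved.

**What did not fully agree:**
- The moment hardly fell after easing back (0.12 to 0.10 N m), so the lift itself, not that reading, showed the nut was free.
- The arm hid the nut in the last top picture, so its final position was checked only in the side view.
- The grinder deck measured about 8 mm low in the pictures, so I took the working height from touching the hexagon top.

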